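Restack the spacers on a culture shaker's crank pin

TASK

The orbital shaker in the plant culture room has been cleaned with its platform off. Thread the three loose spacer rings from the green mat back onto the upright pin, largest at the bottom, then the middle one, then the smallest, each pushed fully home and lying flat before the next goes on. The pin's bearings are delicate: feel the rings on gently, never force or drop them, and leave the culture box, tube rack, jar and wrench where they are.

Things in the scene. Friction and masses are not known exactly. Their poses are not given: they have to be found in the camera images.
- seat (a point): Point on the drive's vertical motor axis, at the height of the seat that the rings stack on (top of a steel disc, 68 diameter, 8 thick). The dark upright pin (12 diameter, 60 high above the seat, top edge bevelled 1 mm) is an eccentric crank pin: its centre stands 5 mm to one side of this point, in a direction that differs each time and is NOT measured. Rings have 0.75 mm play on it.
- drive: Shaker drive, fixed: white box 150 x 150 with a grey top 58 above the table, the steel seat disc and pin on its middle. Origin at the centre of its underside. The crank is locked: disc and pin do not turn or yield. Delicate: keep the contact forces on it (pushes and sideways wedging added up) below 60 N.
- wide_mid (a point): Centre, half-way up, of the largest, pale aluminium spacer ring: outside diameter 52, height 18, plain through bore 13.5 diameter without chamfer, about 90 g. Lies flat (axis z vertical) on the green mat at the start; its place in the row varies.
- middle_mid (a point): Centre, half-way up, of the middle, brass-coloured spacer ring: outside diameter 42, height 16, plain through bore 13.5 diameter without chamfer, about 160 g. Lies flat (axis z vertical) on the green mat at the start; its place in the row varies.
- narrow_mid (a point): Centre, half-way up, of the smallest, dark steel spacer ring: outside diameter 32, height 14, plain through bore 13.5 diameter without chamfer, about 75 g. Lies flat (axis z vertical) on the green mat at the start; its place in the row varies.
- mat: Fixed green parts mat, 130 (x) x 290 (y) x 4 thick; origin at the centre of its underside. The three rings lie in a row along its own y axis, about 90 apart, so fingers that close along its x axis have the most room.
- culture_box: Bystander: clear plant culture box with white lid, 81 x 81 x 88 high, origin at the centre of its underside.
- tube_rack: Bystander: small wooden rack with six white-capped tubes, 60 (x) x 90 (y) x 130 high, origin at the centre of its underside.
- jar: Bystander: green glass jar with white cap, 66 diameter, 100 high, origin at the centre of its underside.
- wrench: Bystander: steel wrench lying flat, 150 long along its x axis.

How it is judged:
By the outcome, as a careful person would: the job done as asked, in the order asked, and still so for the second after the job is handed in, with the robot touching nothing.
It also fails if it takes over 72 s, if anything falls off the work surface, if the arm or the gripper's body presses on something with over 40 N, if the wrist force passes 120 N, or if a joint passes its speed limit or range.

ROBOT

A 7-joint arm with a two-finger parallel gripper is mounted at the origin on the work surface. World frame = base frame: x ahead of the robot, y to its left, z up, the work surface at z = 0. Lengths are in m, angles in rad, forces in N, time in s.
With the tool pointing down it reaches from about 0.4 to 0.9 m from the base axis. Payload 5.6 kg.
Tool frame: the origin (TCP) lies on the centre line of the jaws, within the pads' length; the fingertips stand 14 mm ahead of it and the grasp point (between the pads) lies 5 mm behind it; y points along the fingers, z is the direction in which the jaws open and shut, and the axes are right-handed (so a half turn about y gives the same grasp; the last joint's range is limited). The gripper opens to 92 mm and grips with 3 to 60 N. Pads are 20 mm wide; open, the fingers measure 128 mm over their backs; the gripper's body (75 mm by 189 mm) begins 69 mm behind the grasp point.
Start: joints at [1.133, 0.468, -0.012, 1.603, 0.006, 1.071, -0.056], TCP at [0.25, -0.6, 0.229] pointing down, gripper open.
Joint ranges: [-2.53, 2.53], [-0.31, 2.02], [-1.57, 1.55], [0.28, 2.44], [-1.29, 4.43], [0.15, 1.84], [-2.92, 2.92]. Speed limits (rad/s): [2.57, 2.57, 3.14, 3.14, 3.14, 3.14, 3.14].

INTERFACE

Orientations are given as a 3x3 rotation matrix whose columns are the frame's x, y, z axes.
In Python, from workcell import r, optics gives the robot as it stands. The module is installed in compiled form; this text tells all that it offers.
- The arm moves only by the shell command python3 -m pendant 'ROWS'. ROWS is text: rows parted by semicolons, each of 5 numbers parted by spaces: the shift along the tool's x, y, z in m, then the turn about the tool's y in rad, then the closure in counts, from 0 (fully open) to 255 (shut). In form: tx ty tz roll claw; .... A call has 1 to 8 rows; each row shifts and turns the commanded pose from where the row before left it, along the tool's axes as they then stand; what a row does not reach is not made up. A row lasts 1/12 s, in which the tool goes at most 41.7 mm and 7.16 degrees, less where a joint would pass 70% of its speed; a pose out of reach is approached as far as the arm can. A call with a gripper value outside its range is refused whole. The fingers move at their own pace and stop on an object; the grip force is fixed at half the most. Time passes only in rows, so rows that do not move let the fingers close. It gives the time, the measured TCP pose, the force and the opening at its end, in the units of the state.
- r.get_state(): the state, without advancing time (a new reading comes with each control period).
- optics.snapshot(name): name is "scene" or "top"; returns (picture, depth): 400x640x3 uint8, red, green, blue; 400x640 float32, m along the optical axis (not along the pixel's ray), 0 where there is no reading.
- optics.camera_model(name): a dict with "fx", "fy", "cx", "cy" (pixels), "extrinsics" (4x4, takes a point from world to camera coordinates). Camera axes: x right, y up, looking along -z (the intrinsics and any distortion apply to the point x, -y, -z); pixel columns grow to the right and rows downward; lengths in m; the calibration is good to about 2 mm. A picture is of the moment at which its call begins. camera_model takes no time and is no camera call.
- r.hand_in(): hands the job in, once; it reports no verdict.
The state is a dict: "time_s": time; "joints": joint angles; "qd": joint speeds; "effort": joint torques, N m; "position": TCP position; "orientation": TCP orientation; "wrist_force": force on the tool from outside, world axes, zero at the start; "wrist_torque": the same for the moment, N m; "grip_width": finger opening in m.
Only numpy, scipy, OpenCV 4.12 (cv2) and the standard library are available. Lean on these libraries where they do the work, as an engineer would, in place of code of your own. Each camera call takes 0.05 s, during which the arm holds its last target. There are 200 camera calls.

## Working session

There is one attempt and no reset: what is moved stays moved. The work goes in short steps, Python scripts to look and compute and a shell command to move; the robot and the scene stay as the last step left them, time stands still between calls to the robot, and variables do not carry over. Pictures are saved under pics/ and viewed, about 8 in all and at most 12, crops included, and the job is handed in when it is done.

```bash
mkdir -p pics; cat > h.py <<'E'
import numpy as np, cv2
from workcell import r, optics
def snap(name,fn=None):
    p,d=optics.snapshot(name)
    if fn: cv2.imwrite('pics/'+fn,cv2.cvtColor(p,cv2.COLOR_RGB2BGR))
    return p,d
def cam(name):
    m=optics.camera_model(name); E=np.array(m['extrinsics']); return m,E[:3,:3],E[:3,3]
def ray_z(name,u,v,z):
    m,R,t=cam(name); c=-R.T@t
    d=R.T@np.array([(u-m['cx'])/m['fx'],-(v-m['cy'])/m['fy'],-1.])
    return c+d*(z-c[2])/d[2]
def proj(name,P):
    m,R,t=cam(name); q=R@np.asarray(P,float)+t
    return m['cx']+m['fx']*q[0]/-q[2], m['cy']-m['fy']*q[1]/-q[2]
E
python3 - <<'E'
from h import *
for n in('scene','top'):
    snap(n,n+'0.png'); m,R,t=cam(n); print({k:v for k,v in m.items() if k!='extrinsics'}, (-R.T@t).round(3)); print(R.round(3))
s=r.get_state(); print(s)
E
```

```text
{'fx': 494.42765357159317, 'fy': 494.42765357159317, 'cx': 321.6748303524141, 'cy': 202.9403972631876} [1.209 0.259 0.821]
[[-0.303  0.953  0.015]
 [-0.705 -0.235  0.67 ]
 [ 0.642  0.192  0.743]]
{'fx': 495.35075379714294, 'fy': 495.35075379714294, 'cx': 314.60291642449164, 'cy': 190.77359606000223} [0.419 0.047 0.986]
[[-0.012 -1.    -0.007]
 [ 0.987 -0.013  0.158]
 [-0.158 -0.005  0.987]]
{'time_s': 0.1, 'joints': array([ 1.1329905 ,  0.46827822, -0.01157594,  1.6034983 ,  0.00598175,
        1.07139228, -0.05630467]), 'qd': array([-6.67911631e-04, -3.47297370e-03, -7.51358839e-04, -1.84104244e-03,
        1.52226073e-04,  3.33556244e-03, -4.73697030e-05]), 'effort': array([ 1.62863718e-03, -5.21642482e+01, -1.21128070e-02, -2.44363278e+01,
       -5.67196053e-02,  1.40899548e-02,  6.43476415e-05]), 'position': array([ 0.24975213, -0.59957925,  0.22775638]), 'orientation': array([[-9.23110473e-01, -6.91818778e-04,  3.84534233e-01],
       [-3.84534840e-01,  1.37792977e-03, -9.23109451e-01],
       [ 1.08763284e-04, -9.99998811e-01, -1.53800982e-03]]), 'wrist_force': array([-0.69323045,  0.78237729,  0.65551932]), 'wrist_torque': array([-0.01886129,  0.03189279,  0.0056568 ]), 'grip_width': 0.09200651577209978}
```

View pics/top0.png

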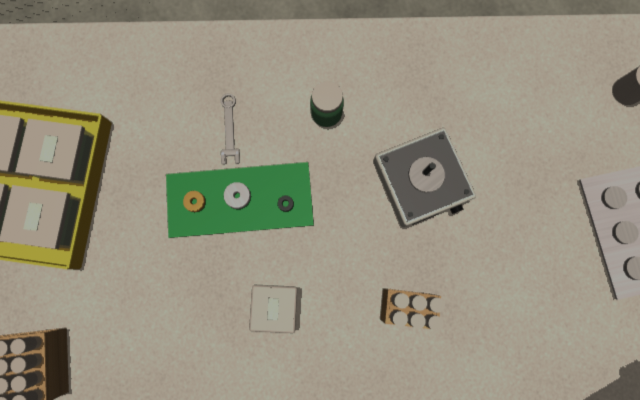

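View pics/scene0.png

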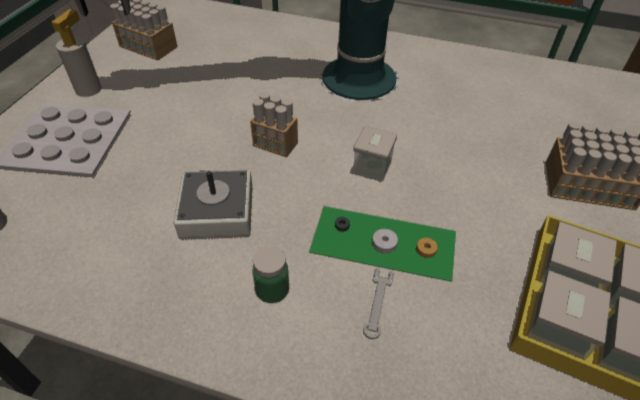

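The top view shows the brass ring at (194,201), aluminium at (236,195), dark steel at (286,203), and the disc at about (427,174) with the pin leaning up-right. The scene view shows the pin at about (211,182). Next I'll measure these and take a closer crop of the pin.

```bash
cat > meas.py <<'E'
from h import *
from scipy import ndimage as nd
def rings(n='top'):
    p,d=snap(n); hsv=cv2.cvtColor(p,cv2.COLOR_RGB2HSV)
    g=cv2.inRange(hsv,(50,120,40),(75,255,255))
    k,lab,st,ce=cv2.connectedComponentsWithStats(g); i=1+np.argmax(st[1:,4])
    cs,_=cv2.findContours((lab==i).astype(np.uint8),cv2.RETR_EXTERNAL,cv2.CHAIN_APPROX_NONE)
    hull=cv2.convexHull(max(cs,key=cv2.contourArea)); rect=cv2.minAreaRect(hull)
    mask=np.zeros(g.shape,np.uint8); cv2.drawContours(mask,[hull],-1,255,-1); mask=cv2.erode(mask,np.ones((5,5)))
    cor=[ray_z(n,u,v,.004) for u,v in cv2.boxPoints(rect)]
    non=((lab!=i)&(mask>0)).astype(np.uint8)
    out=[]
    cs,_=cv2.findContours(non,cv2.RETR_EXTERNAL,cv2.CHAIN_APPROX_NONE)
    for c in cs:
        if cv2.contourArea(c)<40: continue
        (u,v),ax,an=cv2.fitEllipse(c); m=np.zeros(g.shape,np.uint8); cv2.drawContours(m,[c],-1,255,-1)
        out.append(((u,v),ax,cv2.mean(p,m)[:3]))
    return p,d,cor,out
E
python3 - <<'E'
from meas import *
for n in('top','scene'):
    p,d,cor,o=rings(n)
    print(n,'mat',np.round(cor,4)[:,:2].tolist())
    for (uv,ax,c) in o: print(np.round(uv,1),np.round(ax,1),np.round(c),ray_z(n,*uv,.016).round(4))
    if n=='top': a=cv2.resize(p[120:235,365:485],None,fx=5,fy=5,interpolation=cv2.INTER_NEAREST)[:575,:400*2]
    else: b=cv2.resize(p[155:245,165:260],None,fx=5,fy=5,interpolation=cv2.INTER_NEAREST)
cv2.imwrite('pics/ca.png',a[...,::-1]);cv2.imwrite('pics/cb.png',b[...,::-1])
E
```

```text
top mat [[0.613, 0.3558], [0.6342, 0.0652], [0.5082, 0.056], [0.4877, 0.3409]]
[285.2 203. ] [15.2 15.7] [55. 71. 55.] [0.5503 0.1097 0.016 ]
[193.6 200.9] [21.  21.7] [136. 115.  59.] [0.5569 0.291  0.016 ]
[236.6 195. ] [26.6 27.3] [143. 147. 136.] [0.5676 0.2061 0.016 ]
scene mat [[0.6395, 0.0648], [0.5089, 0.0432], [0.4909, 0.3521], [0.6177, 0.349]]
[426.5 247.1] [20.2 21.2] [122.  97.  53.] [0.5617 0.2897 0.016 ]
[384.6 240.3] [25.3 26.3] [125. 124. 118.] [0.5717 0.2046 0.016 ]
[342.  223.3] [13.8 14.5] [44. 50. 44.] [0.5556 0.1087 0.016 ]
```

View pics/ca.png

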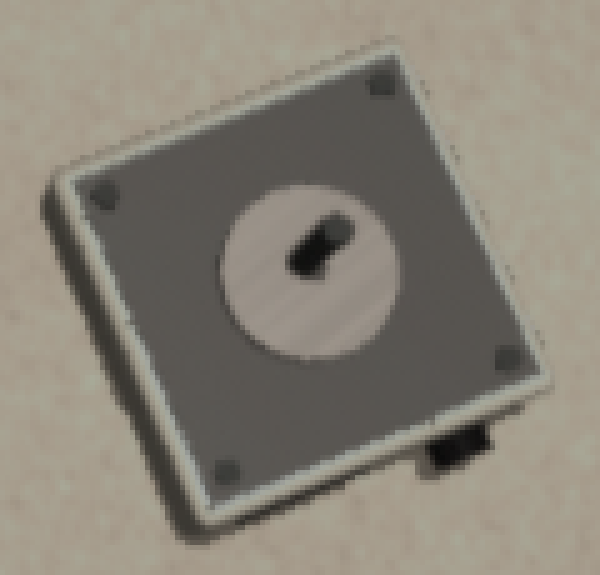

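View pics/cb.png

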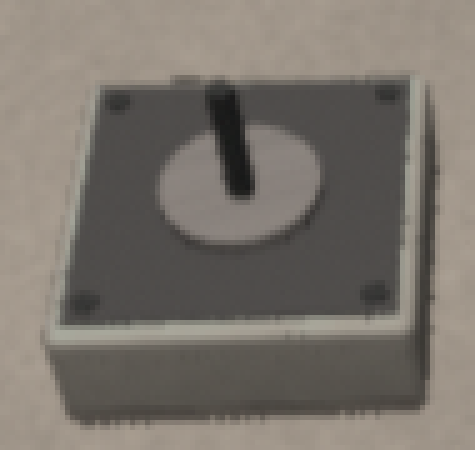

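```bash
python3 - <<'E'
from meas import *
from scipy.ndimage import center_of_mass
roi={'top':(150,200,400,456),'scene':(175,210,190,235)}
pin={'top':(432.6,165.2),'scene':(208.6,173.2)}
for n in('top','scene'):
    p,d=snap(n); a,b,c,e=roi[n]; g=p[a:b,c:e].mean(2)
    m=(g>108).astype(np.uint8)
    cs,_=cv2.findContours(m,cv2.RETR_EXTERNAL,cv2.CHAIN_APPROX_NONE); k=cv2.convexHull(max(cs,key=cv2.contourArea))
    (u,v),ax,an=cv2.fitEllipse(k); u+=c; v+=a
    D=ray_z(n,u,v,.066); P=ray_z(n,*pin[n],.126)
    print(n,'disc px',round(u,1),round(v,1),np.round(ax,1),'disc',D.round(4),'pintop',P.round(4),'diff',(P-D)[:2].round(4), 'expect pxdiam',494*.068/np.linalg.norm(D+cam(n)[1].T@cam(n)[2]))
    # depth check
    for (uu,vv) in [(int(u)+9,int(v)+3),(int(pin[n][0]),int(pin[n][1]))]:
        print(' depth',uu,vv,d[vv,uu])
    mm,R,t=cam(n); print(' exp depth', -(R@D+t)[2], -(R@P+t)[2])
    q=p[int(pin[n][1])-7:int(pin[n][1])+9,int(pin[n][0])-9:int(pin[n][0])+8].mean(2).astype(int); print(q)
E
```

```text
top disc px 426.7 173.9 [34.2 35.8] disc [ 0.5954 -0.161   0.066 ] pintop [ 0.5994 -0.1586  0.126 ] diff [0.004  0.0024] expect pxdiam 35.01640048628903
 depth 435 176 0.93688375
 depth 432 165 0.8777951
 exp depth 0.935144278077481 0.8765465874140539
[[142 144 143 143 142 141 136 135 129 126 114  99  89  85  84  84  83]
 [144 144 144 143 142 141 141 140 140 139 134 127 116  99  87  84  83]
 [145 144 143 142 142 141 141 141 141 139 139 139 136 128 103  89  84]
 [145 143 141 142 141 141 142 140 136 135 139 141 141 141 130 109  90]
 [143 142 142 141 142 141 137 132 108 101 123 137 141 141 139 130 115]
 [142 142 141 142 141 134 106  92  74  69  86 104 132 139 139 138 132]
 [142 142 141 141 133 105  67  61  60  62  65  72 101 133 139 139 139]
 [142 142 140 133 104  63  42  56  59  61  62  63  80 129 139 141 142]
 [142 140 133 105  63  31  30  54  60  60  61  63  78 129 141 143 144]
 [139 133 104  63  30  19  21  44  56  58  60  64  99 135 143 144 142]
 [133 104  64  30  18  18  17  27  36  41  52  82 126 141 143 142 141]
 [106  63  30  18  17  17  17  17  26  52  94 124 141 143 142 141 1
[... 979 characters left out ...]
 92  93  94  95  94  75  64  58  59  61  66  85  89  89  82]
 [ 78  78  78  79  79  79  77  57  51  54  53  45  39  64  76  77  76]
 [ 76  77  77  77  76  77  74  50  40  41  39  32  29  51  72  76  77]
 [ 77  77  77  77  76  76  74  53  33  30  29  25  26  46  71  76  77]
 [ 76  77  77  76  77  76  75  55  34  29  26  25  25  37  69  76  77]
 [ 77  77  77  76  78  77  76  66  39  25  27  25  22  31  67  75  77]
 [ 76  76  77  77  77  77  76  73  44  26  27  27  25  29  56  74  78]
 [ 78  76  76  77  76  76  76  74  51  30  27  27  26  26  49  80  91]
 [ 78  76  76  77  77  77  78  78  62  36  26  26  26  26  52 101 114]
 [ 77  77  77  77  79  82  90 104  89  51  28  27  28  26  51 116 129]]
```

```bash
cat > to.py <<'E'
import sys
from h import *
def to(x,y,z,yaw=None):
    s=r.get_state(); R=s['orientation']; d=R.T@(np.array([x,y,z])-s['position'])
    a=np.degrees(np.arctan2(R[1,2],R[0,2]))
    print('t',round(s['time_s'],2),'pos',s['position'].round(4),'yaw(z)',a.round(2),'F',s['wrist_force'].round(1),'w',round(s['grip_width'],4),'tilt',R[2].round(4))
    print('tool delta mm',(1000*d).round(1), 'roll', None if yaw is None else round(float(-np.radians((yaw-a+90)%180-90)),3))
to(*map(float,sys.argv[1:]))
E
python3 -m pendant '-.029 0 -.0295 0 0;-.029 0 -.0295 0 0;-.029 0 -.0295 0 0;-.029 0 -.0295 0 0;-.029 0 -.0295 0 0;-.029 0 -.0295 0 0;-.029 0 -.0295 0 0;-.029 0 -.0295 0 0'
python3 -m pendant '-.029 0 -.0295 0 0;-.029 0 -.0295 0 0;-.029 0 -.0295 0 0;-.029 0 -.0295 0 0;-.029 0 -.0295 0 0;-.029 0 -.0295 0 0;-.029 0 -.0295 0 0;-.029 0 -.0295 0 0'
python3 -m pendant '-.029 0 -.0295 0 0;-.029 0 -.0295 0 0;-.029 0 -.0295 0 0;-.029 0 -.0295 0 0;-.029 0 -.0295 0 0;0 0 0 -.124 0;0 0 0 -.124 0;0 0 0 -.124 0'
python3 -m pendant '0 0 0 -.124 0;0 0 0 -.124 0;0 0 0 -.124 0;0 0 0 -.124 0;0 0 0 -.124 0;0 0 0 -.124 0;0 0 0 -.01 0'
python3 to.py .568 .206 .12 4.2
```

```text
time_s: 0.97
position: [0.3737, -0.2911, 0.2289]
orientation: [[-0.923, 0.0, 0.384], [-0.384, -0.001, -0.923], [-0.0, -1.0, 0.001]]
wrist_force: [0.6, -0.5, -0.3]
grip_width: 0.092
time_s: 1.63
position: [0.4972, 0.016, 0.2289]
orientation: [[-0.923, 0.001, 0.384], [-0.384, -0.0, -0.923], [-0.001, -1.0, 0.001]]
wrist_force: [1.2, -0.1, 0.3]
grip_width: 0.0918
time_s: 2.3
position: [0.5737, 0.2074, 0.2281]
orientation: [[-0.714, -0.001, 0.7], [-0.7, -0.0, -0.714], [0.001, -1.0, -0.0]]
wrist_force: [1.0, -0.4, -0.9]
grip_width: 0.0918
time_s: 2.88
position: [0.5739, 0.2058, 0.2283]
orientation: [[-0.047, -0.001, 0.999], [-0.999, 0.0, -0.047], [-0.0, -1.0, -0.001]]
wrist_force: [0.1, -0.7, 0.1]
grip_width: 0.0917
t 2.88 pos [0.5739 0.2058 0.2283] yaw(z) -2.69 F [ 0.1 -0.7  0.1] w 0.0917 tilt [-1.e-04 -1.e+00 -5.e-04]
tool delta mm [ 1.000e-01  1.083e+02 -5.800e+00] roll -0.12
```

```bash

python3 -m pendant '0 .04 -.0058 -.12 0;0 .04 0 0 0;0 .04 0 0 0;0 .04 0 0 0;0 .03 0 0 0;0 .0173 0 0 0;0 0 0 0 130;0 0 0 0 200'
python3 -m pendant '0 0 0 0 255;0 0 0 0 255;0 0 0 0 255;0 0 0 0 255;0 0 0 0 255;0 0 0 0 255'
python3 to.py .568 .206 .021 4.2
```

```text
time_s: 3.55
position: [0.568, 0.2064, 0.0208]
orientation: [[0.067, -0.001, 0.998], [-0.998, -0.001, 0.067], [0.0, -1.0, -0.001]]
wrist_force: [1.1, 0.6, -0.3]
grip_width: 0.0805
time_s: 4.05
position: [0.5683, 0.2063, 0.0214]
orientation: [[0.069, 0.0, 0.998], [-0.998, 0.0, 0.069], [0.0, -1.0, 0.0]]
wrist_force: [-0.6, -0.3, 1.0]
grip_width: 0.0514
t 4.05 pos [0.5683 0.2063 0.0214] yaw(z) 3.98 F [-0.6 -0.3  1. ] w 0.0514 tilt [ 0.e+00 -1.e+00  4.e-04]
tool delta mm [ 0.2  0.4 -0.3] roll -0.004
```

```bash

python3 -m pendant '0 0 0 0 55;0 0 0 0 55;0 0 0 0 55;0 0 0 .1208 55;0 0 0 .1208 55;0 0 0 .1208 55;0 0 0 .1208 55;0 0 0 .1208 55'
python3 -m pendant '0 0 0 .1208 55;0 0 0 .1208 55;0 0 0 .1208 55;0 0 0 .1208 55;0 0 0 .1208 55;0 0 0 .1208 55;0 0 0 .1208 55;0 0 0 .1208 55'
python3 -m pendant '0 0 0 0 200;0 0 0 0 255;0 0 0 0 255;0 0 0 0 255;0 0 0 0 255;0 0 0 0 255'
python3 to.py .568 .206 .021 4.2; python3 -c "
from meas import *
p,d,c,o=rings(); [print(np.round(q[0],1),np.round(q[2])) for q in o]; cv2.imwrite('pics/r1.png',p[100:300,150:400,::-1])"
```

```text
time_s: 4.72
position: [0.568, 0.2063, 0.0212]
orientation: [[-0.514, -0.0, 0.858], [-0.858, 0.0, -0.514], [0.0, -1.0, -0.0]]
wrist_force: [-0.5, 0.8, -0.5]
grip_width: 0.0722
time_s: 5.38
position: [0.568, 0.2065, 0.0212]
orientation: [[-0.998, -0.0, 0.064], [-0.064, 0.0, -0.998], [0.0, -1.0, -0.0]]
wrist_force: [-0.3, -0.4, -0.4]
grip_width: 0.0723
time_s: 5.88
position: [0.5681, 0.2062, 0.0212]
orientation: [[-0.997, -0.0, 0.071], [-0.071, 0.0, -0.997], [0.0, -1.0, -0.0]]
wrist_force: [-0.3, -0.1, 0.4]
grip_width: 0.0503
t 5.88 pos [0.5681 0.2062 0.0212] yaw(z) -85.94 F [-0.3 -0.1  0.4] w 0.0503 tilt [ 3.e-04 -1.e+00 -1.e-04]
tool delta mm [0.1 0.2 0.2] roll 1.568
[278.  193.6] [47. 52. 46.]
```

```bash

python3 -m pendant '0 -.02 0 0 255;0 -.0395 0 0 255;0 -.04 0 0 255;0 -.04 0 0 255;0 -.0165 0 0 255'
python3 to.py .599 -.1575 .150 
```

```text
time_s: 6.35
position: [0.5704, 0.2074, 0.1828]
orientation: [[-0.997, 0.007, 0.071], [-0.071, 0.003, -0.997], [-0.007, -1.0, -0.002]]
wrist_force: [0.6, 0.6, -0.5]
grip_width: 0.0509
t 6.35 pos [0.5704 0.2074 0.1828] yaw(z) -85.94 F [ 0.6  0.6 -0.5] w 0.0509 tilt [-0.0074 -1.     -0.0024]
tool delta mm [ -2.5  32.  366.1] roll None
```

```bash

python3 -m pendant '-.0006 0 .02 0 255;-.0006 0 .04 0 255;-.0006 0 .04 0 255;-.0006 0 .04 0 255;-.0006 0 .04 0 255;-.0006 0 .04 0 255;-.0006 0 .04 0 255;-.0006 0 .04 0 255'
python3 -m pendant '-.0004 0 .035 0 255;0 0 .02 0 255;0 0 .0101 0 255;0 .01 0 0 255;0 .01 0 0 255;0 .006 0 0 255;0 0 0 0 255;0 0 0 0 255'
python3 to.py .599 -.1575 .145
python3 -c "
from h import *
p,d=snap('scene'); q,_=snap('top')
a=cv2.resize(p[110:240,140:280],None,fx=3.5,fy=3.5); b=cv2.resize(q[110:240,360:480],None,fx=2.5,fy=3.5)
cv2.imwrite('pics/r2.png',np.hstack([a,b])[...,::-1])"
```

```text
time_s: 7.02
position: [0.5936, -0.0946, 0.1772]
orientation: [[-0.997, -0.0, 0.071], [-0.071, -0.0, -0.997], [0.0, -1.0, -0.0]]
wrist_force: [0.2, -0.4, -0.8]
grip_width: 0.0507
time_s: 7.68
position: [0.5987, -0.1553, 0.1503]
orientation: [[-0.997, -0.002, 0.073], [-0.073, 0.001, -0.997], [0.002, -1.0, -0.001]]
wrist_force: [-0.9, 0.3, -0.7]
grip_width: 0.0506
t 7.68 pos [ 0.5987 -0.1553  0.1503] yaw(z) -85.8 F [-0.9  0.3 -0.7] w 0.0506 tilt [ 0.0016 -1.     -0.0012]
tool delta mm [-0.2  5.3  2.3] roll None
```

View pics/r2.png

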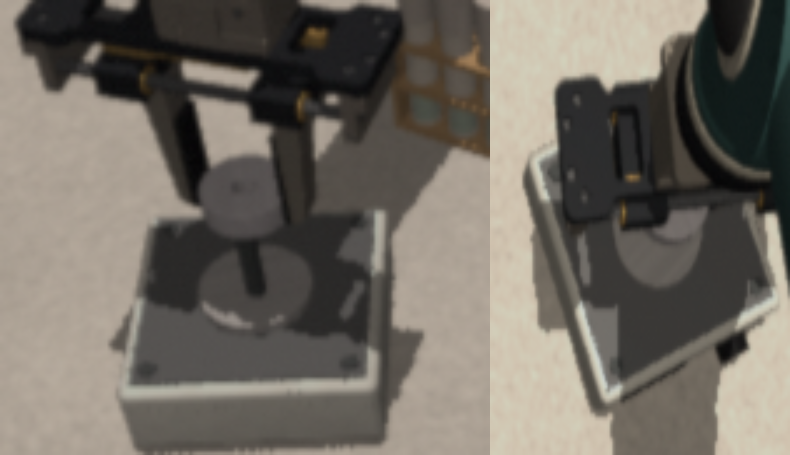

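```bash

python3 -m pendant '-.0002 .002 .002 0 255;0 0 0 0 255;0 0 0 0 255;0 0 0 0 255'
for k in 1 2; do python3 -m pendant '0 .0005 0 0 255;0 .0005 0 0 255;0 0 0 0 255'; done
python3 to.py .599 -.1575 .143
```

```text
time_s: 8.12
position: [0.5994, -0.1596, 0.1495]
orientation: [[-0.998, 0.0, 0.07], [-0.07, -0.0, -0.998], [-0.0, -1.0, 0.0]]
wrist_force: [-0.6, 1.1, -0.1]
grip_width: 0.0511
time_s: 8.37
position: [0.5992, -0.1595, 0.1482]
orientation: [[-0.998, -0.0, 0.07], [-0.07, -0.0, -0.998], [0.0, -1.0, 0.0]]
wrist_force: [0.7, 1.2, -1.0]
grip_width: 0.0508
time_s: 8.62
position: [0.5992, -0.1595, 0.1471]
orientation: [[-0.998, -0.0, 0.07], [-0.07, 0.0, -0.998], [0.0, -1.0, -0.0]]
wrist_force: [-0.2, -1.0, -0.6]
grip_width: 0.0511
t 8.62 pos [ 0.5992 -0.1595  0.1471] yaw(z) -85.97 F [-0.2 -1.  -0.6] w 0.0511 tilt [ 2.e-04 -1.e+00 -0.e+00]
tool delta mm [ 0.1  4.1 -2. ] roll None
```

```bash

python3 -m pendant '0 .001 -.002 0 255;0 .001 0 0 255;0 0 0 0 255;0 0 0 0 255'
for k in 1 2; do python3 -m pendant '0 .001 0 0 255;0 0 0 0 255;0 0 0 0 255'; done
python3 to.py .599 -.1575 .143
```

```text
time_s: 8.95
position: [0.5991, -0.1574, 0.1452]
orientation: [[-0.998, -0.0, 0.07], [-0.07, -0.0, -0.998], [0.0, -1.0, -0.0]]
wrist_force: [-1.1, 0.2, -0.8]
grip_width: 0.0506
time_s: 9.2
position: [0.5991, -0.1575, 0.1442]
orientation: [[-0.998, -0.0, 0.07], [-0.07, -0.0, -0.998], [0.0, -1.0, 0.0]]
wrist_force: [-0.5, -0.9, -0.7]
grip_width: 0.0511
time_s: 9.45
position: [0.5991, -0.1575, 0.1433]
orientation: [[-0.998, -0.0, 0.07], [-0.07, -0.0, -0.998], [0.0, -1.0, 0.0]]
wrist_force: [0.5, -0.1, 0.3]
grip_width: 0.0511
t 9.45 pos [ 0.5991 -0.1575  0.1433] yaw(z) -85.98 F [ 0.5 -0.1  0.3] w 0.0511 tilt [ 0.e+00 -1.e+00  1.e-04]
tool delta mm [ 0.1  0.3 -0. ] roll None
```

```bash

for k in 1 2 3; do python3 -m pendant '0 .0005 0 0 255;0 .0005 0 0 255;0 0 0 0 255' | grep -E "pos|force"; done
python3 to.py .599 -.1575 .143
```

```text
position: [0.5992, -0.1575, 0.143]
wrist_force: [-1.6, 1.1, 4.9]
position: [0.5993, -0.1576, 0.1428]
wrist_force: [-3.9, 0.7, 9.7]
position: [0.5994, -0.1576, 0.1426]
wrist_force: [-5.6, 0.3, 14.2]
t 10.2 pos [ 0.5994 -0.1576  0.1426] yaw(z) -85.98 F [-5.6  0.3 14.2] w 0.0508 tilt [-8.e-04 -1.e+00  6.e-04]
tool delta mm [ 0.4 -0.4 -0.1] roll None
```

```bash

cat > st.py <<'E'
from h import *
s=r.get_state();print(round(s['time_s'],2),s['position'].round(4),'F',s['wrist_force'].round(1),'T',s['wrist_torque'].round(3),'ten',s['orientation'][2].round(4))
E
python3 st.py
python3 -m pendant '.0005 0 0 0 255;.0005 0 0 0 255;0 0 0 0 255' >/dev/null; python3 st.py
```

```text
10.2 [ 0.5994 -0.1576  0.1426] F [-5.6  0.3 14.2] T [ 0.186  1.247 -0.028] ten [-8.e-04 -1.e+00  6.e-04]
10.45 [ 0.5992 -0.1576  0.1427] F [-2.6  1.2 11.3] T [ 0.215  0.671 -0.056] ten [-2.8e-03 -1.0e+00  8.0e-04]
```

```bash

for k in 1 2 3; do python3 -m pendant '.0005 0 0 0 255;0 0 0 0 255' >/dev/null; python3 st.py; done
```

```text
10.62 [ 0.5991 -0.1575  0.1427] F [-2.5  1.3 10.9] T [ 0.212  0.519 -0.017] ten [-3.6e-03 -1.0e+00  9.0e-04]
10.78 [ 0.599  -0.1576  0.1427] F [-2.   0.5 10.8] T [0.23  0.298 0.023] ten [-0.0045 -1.      0.001 ]
10.95 [ 0.5989 -0.1576  0.1427] F [-0.   0.4  9. ] T [ 0.225 -0.057  0.006] ten [-0.0054 -1.      0.0011]
```

```bash

python3 -m pendant '0 -.002 0 0 255;0 -.002 0 0 255;0 0 0 0 255;0 0 0 0 255;0 0 0 0 255' >/dev/null; python3 st.py
python3 -m pendant '0 .001 0 0 255;0 .001 0 0 255;0 .001 0 0 255;0 0 0 0 255' >/dev/null; python3 st.py
python3 -m pendant '0 .0007 0 0 255;0 .0007 0 0 255;0 0 0 0 255;0 0 0 0 255' >/dev/null; python3 st.py
```

```text
11.37 [ 0.5962 -0.1577  0.1437] F [ 0.2  0.5 -1. ] T [-0.     0.014 -0.012] ten [ 1.e-03 -1.e+00 -2.e-04]
11.7 [ 0.5966 -0.1577  0.1429] F [-4.5  0.7 10.8] T [0.236 1.146 0.011] ten [ 3.e-04 -1.e+00  3.e-04]
12.03 [ 0.5966 -0.1577  0.1427] F [-8.2  1.5 17.8] T [0.348 1.709 0.011] ten [-0.e+00 -1.e+00  6.e-04]
```

```bash

python3 -m pendant '0 -.003 0 0 255;0 -.004 0 0 255;0 0 0 0 255;0 0 0 0 255;0 0 0 0 255' >/dev/null; python3 st.py
python3 - <<'E'
from h import *
s=r.get_state(); P=s['position']
p,d=snap('scene','s3.png')
for dz,l in((.0008,'top'),(-.0172,'bot')): print(l,np.round(proj('scene',P+[0,0,dz]),2))
# predicted outlines
a=cv2.resize(p[140:205,180:245],None,fx=9,fy=9,interpolation=cv2.INTER_CUBIC)
t=np.linspace(0,2*np.pi,60)
pts=np.array([proj('scene',P+[.026*np.cos(k),.026*np.sin(k),.0008]) for k in t])
pts=((pts-[180,140]+.5)*9).astype(np.int32)
cv2.polylines(a,[pts],True,(255,0,0),1)
cv2.imwrite('pics/s3c.png',a[...,::-1])
E
```

```text
12.45 [ 0.5964 -0.1576  0.1463] F [ 0.9 -1.1 -1.2] T [0.015 0.049 0.006] ten [ 7.e-04 -1.e+00 -2.e-04]
top [209.23 163.11]
bot [210.62 169.69]
```

View pics/s3c.png

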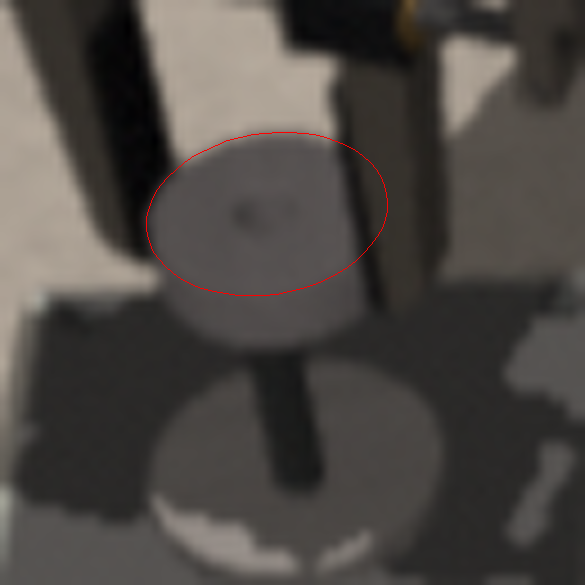

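```bash
python3 - <<'E'
from h import *
print('base',ray_z('scene',212.4,191.9,.066).round(4),ray_z('scene',212.4,191.3,.066).round(4),'top',ray_z('scene',208.65,173.0,.126).round(4),ray_z('scene',208.65,173.4,.126).round(4))
for P in([.604,-.159],[.602,-.158],[.599,-.1575]):
    print(P,[np.round(proj('scene',P+[z]),1).tolist() for z in(.066,.09,.126)])
E
```

```text
base [ 0.5995 -0.1626  0.066 ] [ 0.5979 -0.1633  0.066 ] top [ 0.6034 -0.159   0.126 ] [ 0.6045 -0.1585  0.126 ]
[0.604, -0.159] [[213.0, 193.8], [211.3, 185.8], [208.5, 173.2]]
[0.602, -0.158] [[213.9, 193.2], [212.1, 185.2], [209.4, 172.6]]
[0.599, -0.1575] [[214.7, 192.3], [213.0, 184.3], [210.3, 171.7]]
```

```bash

python3 -m pendant '-.003 0 .001 0 255;-.0035 0 .0009 0 255;0 .001 0 0 255;0 .001 0 0 255;0 0 0 0 255;0 0 0 0 255' >/dev/null; python3 st.py
python3 -m pendant '0 .001 0 0 255;0 .001 0 0 255;0 0 0 0 255' >/dev/null; python3 st.py
python3 -m pendant '0 .001 0 0 255;0 0 0 0 255' >/dev/null; python3 st.py
python3 -m pendant '0 .001 0 0 255;0 0 0 0 255' >/dev/null; python3 st.py
```

```text
13.0 [ 0.6031 -0.1591  0.1446] F [ 0.2 -0.3 -0.9] T [ 0.027  0.017 -0.021] ten [ 5.e-04 -1.e+00 -1.e-04]
13.25 [ 0.6033 -0.1591  0.143 ] F [-0.3  0.1  0.4] T [ 0.029  0.084 -0.001] ten [-2.e-04 -1.e+00  1.e-04]
13.42 [ 0.6036 -0.1592  0.1426] F [-1.   0.1  3.4] T [0.027 0.32  0.01 ] ten [-7.e-04 -1.e+00  4.e-04]
13.58 [ 0.6028 -0.1595  0.1407] F [-1.3 -1.3 -1.3] T [-0.183  0.254 -0.002] ten [ 9.e-04 -1.e+00  4.e-04]
```

It slid over the bevel with under 4 N. I'll lower it now, watching the sideways force.

```bash

for k in 1 2; do python3 -m pendant '0 .001 0 0 255;0 .001 0 0 255;0 .001 0 0 255;0 0 0 0 255' >/dev/null; python3 st.py; done
```

```text
13.92 [ 0.6027 -0.1594  0.1372] F [-1.9 -1.4 -1.2] T [-0.326  0.464 -0.013] ten [ 0.0014 -1.      0.    ]
14.25 [ 0.6028 -0.1595  0.1345] F [-2.9 -2.9  0.6] T [-0.507  0.735 -0.051] ten [ 1.1e-03 -1.0e+00  3.0e-04]
```

```bash

python3 -m pendant '.0007 0 .0007 0 255;0 .002 0 0 255;0 .002 0 0 255;0 0 0 0 255' >/dev/null; python3 st.py
python3 -m pendant '0 .002 0 0 255;0 .002 0 0 255;0 .002 0 0 255;0 0 0 0 255' >/dev/null; python3 st.py
```

```text
14.58 [ 0.6027 -0.1597  0.1305] F [-2.2 -1.  -1. ] T [-0.19   0.433  0.013] ten [-2.e-04 -1.e+00 -1.e-04]
14.92 [ 0.6027 -0.1597  0.1244] F [-1.1 -1.1 -1.4] T [-0.216  0.357 -0.025] ten [-0.e+00 -1.e+00 -2.e-04]
```

```bash

python3 -m pendant '.0005 .002 .0004 0 255;0 .003 0 0 255;0 .003 0 0 255;0 .003 0 0 255;0 .003 0 0 255;0 0 0 0 255' >/dev/null; python3 st.py
python3 -m pendant '0 .003 0 0 255;0 .003 0 0 255;0 .003 0 0 255;0 .003 0 0 255;0 .003 0 0 255;0 .003 0 0 255;0 0 0 0 255' >/dev/null; python3 st.py
```

```text
15.42 [ 0.602  -0.1601  0.1101] F [ 0.  -0.4 -0.2] T [0.076 0.02  0.029] ten [ 6.e-04 -1.e+00 -4.e-04]
16.0 [ 0.6017 -0.1602  0.0921] F [-1.  -0.2 -0.8] T [0.052 0.05  0.055] ten [ 1.1e-03 -1.0e+00 -3.0e-04]
```

```bash

python3 -m pendant '0 .002 0 0 255;0 .002 0 0 255;0 .002 0 0 255;0 .001 0 0 255;0 0 0 0 255;0 0 0 0 255' >/dev/null; python3 st.py
python3 -m pendant '0 .001 0 0 255;0 .001 0 0 255;0 0 0 0 255' >/dev/null; python3 st.py
python3 -m pendant '0 .001 0 0 255;0 0 0 0 255;0 0 0 0 255' >/dev/null; python3 st.py
```

```text
16.5 [ 0.6022 -0.1602  0.0858] F [ 0.2 -1.  -1.7] T [ 0.009  0.011 -0.018] ten [ 1.e-04 -1.e+00 -0.e+00]
16.75 [ 0.602  -0.1603  0.0837] F [-0.7  0.6 -0.6] T [ 0.043  0.035 -0.05 ] ten [ 3.e-04 -1.e+00  0.e+00]
17.0 [ 0.6023 -0.1603  0.0832] F [-1.   0.4  2.5] T [ 0.012  0.204 -0.034] ten [-2.e-04 -1.e+00  2.e-04]
```

```bash

python3 -m pendant '0 .0005 0 0 255;0 0 0 0 255;0 -.001 0 0 120;0 0 0 0 45;0 0 0 0 45;0 0 0 0 45' |tail -2; python3 st.py
python3 -m pendant '0 -.01 0 0 40;0 -.02 0 0 40;0 -.03 0 0 40;0 -.03 0 0 20;0 0 -.02 0 0;0.0016 0 -.04 0 0;.001 0 -.04 0 0;.001 0 -.04 0 0' >/dev/null; python3 st.py
python3 -m pendant '.001 0 -.04 0 0;.001 0 -.04 0 0;.001 0 -.04 0 0;.001 0 -.04 0 0;.001 0 -.04 0 0;0 0 -.04 0 0;0 0 -.04 0 0;0 0 -.032 0 0' >/dev/null; 
python3 -m pendant '0 0 0 0 0;0 0 0 0 0;0 0 0 0 0' >/dev/null;python3 to.py .5615 .290 .021 
python3 -c "
from h import *
p,d=snap('scene','s4.png'); cv2.imwrite('pics/s4c.png',cv2.resize(p[140:265,170:450],None,fx=2.8,fy=2.8,interpolation=cv2.INTER_CUBIC)[...,::-1])"
```

```text
wrist_force: [0.4, 0.2, -0.6]
grip_width: 0.0691
17.5 [ 0.6022 -0.1603  0.0832] F [ 0.4  0.2 -0.6] T [-0.032  0.008 -0.009] ten [ 0. -1. -0.]
18.17 [ 0.5886 -0.0199  0.1745] F [0.5 0.6 0.2] T [ 0.017 -0.062  0.006] ten [-1.4e-03 -1.0e+00  2.0e-04]
t 19.08 pos [0.5621 0.2892 0.1736] yaw(z) -85.99 F [0.1 0.3 0.8] w 0.092 tilt [-2.e-04 -1.e+00  9.e-04]
tool delta mm [  0.5 152.6  -1. ] roll None
```

View pics/s4c.png

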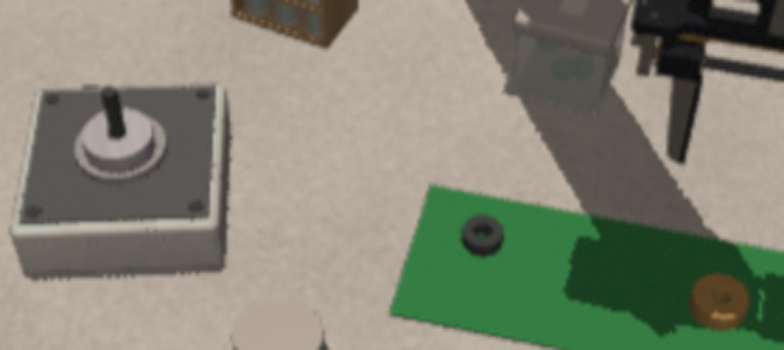

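The wide ring lies flat on the seat at about (118,140) in the crop, and the brass ring is untouched at (720,300).

```bash

python3 -m pendant '.0005 .03 -.001 0 0;0 .04 0 0 0;0 .04 0 0 0;0 .03 0 0 0;0 .0126 0 0 0;0 0 0 0 60;0 0 0 0 150;0 0 0 0 255' >/dev/null
python3 -m pendant '0 0 0 0 255;0 0 0 0 255;0 0 0 0 255;0 0 0 0 255;0 0 0 0 255'
python3 -m pendant '0 0 0 0 70;0 0 0 0 70;0 0 0 0 70;0 0 0 -.1208 70;0 0 0 -.1208 70;0 0 0 -.1208 70;0 0 0 -.1208 70;0 0 0 -.1208 70' >/dev/null
python3 -m pendant '0 0 0 -.1208 70;0 0 0 -.1208 70;0 0 0 -.1208 70;0 0 0 -.1208 70;0 0 0 -.1208 70;0 0 0 -.1208 70;0 0 0 -.1208 70;0 0 0 -.1208 70'
python3 -m pendant '0 0 0 0 150;0 0 0 0 255;0 0 0 0 255;0 0 0 0 255;0 0 0 0 255;0 0 0 0 255;0 0 0 0 255'
python3 to.py .602 -.1601 .170
```

```text
time_s: 20.22
position: [0.5613, 0.2908, 0.0209]
orientation: [[-0.998, 0.0, 0.07], [-0.07, -0.0, -0.998], [-0.0, -1.0, 0.0]]
wrist_force: [-0.9, -0.5, 1.8]
grip_width: 0.0415
time_s: 21.55
position: [0.5613, 0.2909, 0.0207]
orientation: [[0.076, 0.0, 0.997], [-0.997, -0.0, 0.076], [0.0, -1.0, -0.0]]
wrist_force: [-0.0, 0.7, -0.4]
grip_width: 0.067
time_s: 22.13
position: [0.5612, 0.291, 0.0208]
orientation: [[0.069, 0.0, 0.998], [-0.998, -0.0, 0.069], [0.0, -1.0, 0.0]]
wrist_force: [-0.1, 1.2, 0.6]
grip_width: 0.0403
t 22.13 pos [0.5612 0.291  0.0208] yaw(z) 3.98 F [-0.1  1.2  0.6] w 0.0403 tilt [ 3.e-04 -1.e+00  0.e+00]
tool delta mm [ 452.8 -149.1    9.4] roll None
```

```bash

python3 -m pendant '0 -.02 0 0 255;0 -.04 0 0 255;0 -.04 0 0 255;0 -.035 0 0 255;.01 -.014 0 0 255;.03 0 .001 0 255;.04 0 .001 0 255;.04 0 .001 0 255'>/dev/null
python3 -m pendant '.04 0 .001 0 255;.04 0 .001 0 255;.04 0 .001 0 255;.04 0 .001 0 255;.04 0 .001 0 255;.04 0 .001 0 255;.035 0 .0004 0 255;.025 0 0 0 255'>/dev/null
python3 -m pendant '.02 0 0 0 255;.0128 .01 0 0 255;0 .01 0 0 255;0 0 0 0 255;0 0 0 0 255;0 0 0 0 255'
python3 to.py .602 -.1601 .1428
```

```text
time_s: 23.97
position: [0.6022, -0.1576, 0.1495]
orientation: [[0.073, -0.001, 0.997], [-0.997, 0.001, 0.073], [-0.001, -1.0, -0.0]]
wrist_force: [0.2, 0.5, -2.1]
grip_width: 0.0408
t 23.97 pos [ 0.6022 -0.1576  0.1495] yaw(z) 4.19 F [ 0.2  0.5 -2.1] w 0.0408 tilt [-1.3e-03 -1.0e+00 -5.0e-04]
tool delta mm [ 2.5  6.7 -0.4] roll None
```

```bash

python3 -m pendant '0 .001 0 0 255;0 .001 0 0 255;0 .001 0 0 255;0 0 0 0 255;0 0 0 0 255'
python3 to.py .602 -.1601 .1428
```

```text
time_s: 24.38
position: [0.6023, -0.1599, 0.1468]
orientation: [[0.07, 0.0, 0.998], [-0.998, -0.0, 0.07], [0.0, -1.0, 0.0]]
wrist_force: [-0.1, -0.6, -2.0]
grip_width: 0.0403
t 24.38 pos [ 0.6023 -0.1599  0.1468] yaw(z) 4.02 F [-0.1 -0.6 -2. ] w 0.0403 tilt [ 1.e-04 -1.e+00  0.e+00]
tool delta mm [ 0.1  4.  -0.3] roll None
```

```bash

python3 -m pendant '.0001 .001 -.0003 0 255;0 .001 0 0 255;0 .001 0 0 255;0 .001 0 0 255;0 0 0 0 255;0 0 0 0 255'>/dev/null; python3 st.py
python3 -m pendant '0 .001 0 0 255;0 .001 0 0 255;0 0 0 0 255'>/dev/null; python3 st.py
python3 -m pendant '0 .001 0 0 255;0 .001 0 0 255;0 0 0 0 255'>/dev/null; python3 st.py
```

```text
24.88 [ 0.6019 -0.1602  0.1427] F [-0.4 -0.2 -1.9] T [-0.016 -0.089 -0.034] ten [-1.e-04 -1.e+00 -1.e-04]
25.13 [ 0.6018 -0.1602  0.1405] F [ 0.2  0.4 -1.7] T [-0.015 -0.096  0.011] ten [-1.e-04 -1.e+00 -3.e-04]
25.38 [ 0.6018 -0.1602  0.1385] F [ 0.6 -0.1 -1.8] T [ 0.017 -0.032 -0.007] ten [-1.e-04 -1.e+00 -4.e-04]
```

```bash

python3 -m pendant '0 .003 0 0 255;0 .003 0 0 255;0 .003 0 0 255;0 .003 0 0 255;0 .003 0 0 255;0 .003 0 0 255;0 0 0 0 255'>/dev/null; python3 st.py
python3 -m pendant '0 .003 0 0 255;0 .003 0 0 255;0 .003 0 0 255;0 .003 0 0 255;0 .003 0 0 255;0 .002 0 0 255;0 0 0 0 255;0 0 0 0 255'>/dev/null; python3 st.py
python3 -m pendant '0 .001 0 0 255;0 .001 0 0 255;0 .001 0 0 255;0 0 0 0 255;0 0 0 0 255'>/dev/null; python3 st.py
```

```text
25.97 [ 0.6015 -0.1601  0.1199] F [-0.6 -0.1 -1.9] T [-0.022 -0.031 -0.006] ten [-4.0e-04 -1.0e+00 -1.2e-03]
26.63 [ 0.6019 -0.1602  0.1036] F [-1.8  0.3 -0.8] T [-0.047 -0.092 -0.04 ] ten [-1.e-04 -1.e+00 -2.e-04]
27.05 [ 0.602  -0.1602  0.1008] F [ 0.8 -0.5 -0.9] T [-0.061 -0.07   0.005] ten [ 1.e-04 -1.e+00 -0.e+00]
```

```bash

python3 -m pendant '0 .0007 0 0 255;0 0 0 0 255;0 0 0 0 255'>/dev/null; python3 st.py
python3 -m pendant '0 -.0007 0 0 150;0 0 0 0 60;0 0 0 0 60;0 0 0 0 60' |tail -1; python3 st.py
python3 -m pendant '0 -.01 0 0 60;0 -.02 0 0 60;0 -.03 0 0 40;-.01 -.012 0 0 20;-.03 0 -.003 0 0;-.04 0 -.005 0 0;-.04 0 -.005 0 0;-.04 0 -.005 0 0' >/dev/null
python3 -m pendant '-.04 0 -.005 0 0;-.035 0 -.0045 0 0;-.025 0 0 0 0;-.0116 .01 0 0 0;0 .02 0 0 0;0 .02 0 0 0;0 0 0 0 0;0 0 0 0 0' >/dev/null; python3 to.py .5556 .1087 .0205
```

```text
27.3 [ 0.602  -0.1602  0.1007] F [-2.7  0.7  5.1] T [0.046 0.554 0.029] ten [ 5.e-04 -1.e+00  0.e+00]
grip_width: 0.0585
27.63 [ 0.6021 -0.1602  0.1006] F [0.4 0.1 0.5] T [-0.046 -0.066 -0.01 ] ten [-0.e+00 -1.e+00  3.e-04]
t 28.97 pos [0.5548 0.1094 0.1225] yaw(z) 4.05 F [-0.4 -0.4 -0.6] w 0.0921 tilt [-2.0e-04 -1.0e+00 -1.6e-03]
tool delta mm [  0.7 102.    0.9] roll None
```

```bash

python3 -m pendant '.0005 .03 .0009 0 0;0 .04 0 0 0;0 .022 0 0 0;0 .01 0 0 0;0 0 0 0 60;0 0 0 0 120;0 0 0 0 180;0 0 0 0 255' >/dev/null
python3 -m pendant '0 0 0 0 255;0 0 0 0 255;0 0 0 0 255;0 0 0 0 255;0 0 0 0 255;0 0 0 0 255'
python3 -m pendant '0 0 0 0 95;0 0 0 0 95;0 0 0 0 95;0 0 0 .1208 95;0 0 0 .1208 95;0 0 0 .1208 95;0 0 0 .1208 95;0 0 0 .1208 95' >/dev/null
python3 -m pendant '0 0 0 .1208 95;0 0 0 .1208 95;0 0 0 .1208 95;0 0 0 .1208 95;0 0 0 .1208 95;0 0 0 .1208 95;0 0 0 .1208 95;0 0 0 .1208 95'
python3 -m pendant '0 0 0 0 180;0 0 0 0 255;0 0 0 0 255;0 0 0 0 255;0 0 0 0 255;0 0 0 0 255;0 0 0 0 255'
python3 to.py .602 -.1602 .170
```

```text
time_s: 30.13
position: [0.5563, 0.1084, 0.0208]
orientation: [[0.07, -0.0, 0.998], [-0.998, -0.0, 0.07], [0.0, -1.0, -0.0]]
wrist_force: [-0.9, 0.3, 1.3]
grip_width: 0.0299
time_s: 31.47
position: [0.5565, 0.1085, 0.0207]
orientation: [[-0.998, -0.0, 0.064], [-0.064, 0.0, -0.998], [0.0, -1.0, -0.0]]
wrist_force: [-0.7, -0.2, 0.6]
grip_width: 0.0578
time_s: 32.05
position: [0.5565, 0.1083, 0.0207]
orientation: [[-0.998, -0.0, 0.071], [-0.071, 0.0, -0.998], [0.0, -1.0, -0.0]]
wrist_force: [0.2, 0.8, 0.1]
grip_width: 0.0301
t 32.05 pos [0.5565 0.1083 0.0207] yaw(z) -85.95 F [0.2 0.8 0.1] w 0.0301 tilt [ 1.e-04 -1.e+00 -2.e-04]
tool delta mm [ -26.4 -149.3  271.1] roll None
```

```bash

python3 -m pendant '0 -.02 0 0 255;0 -.04 0 0 255;0 -.04 0 0 255;0 -.035 0 0 255;-.001 -.0143 .01 0 255;-.003 0 .03 0 255;-.004 0 .04 0 255;-.004 0 .04 0 255'>/dev/null
python3 -m pendant '-.004 0 .04 0 255;-.004 0 .04 0 255;-.004 0 .035 0 255;-.0024 0 .025 0 255;0 .01 .0111 0 255;0 .01 0 0 255;0 .004 0 0 255;0 0 0 0 255'>/dev/null
python3 -m pendant '0 0 0 0 255;0 0 0 0 255;0 0 0 0 255'>/dev/null
python3 to.py .602 -.1602 .1427
```

```text
t 33.63 pos [ 0.6023 -0.1587  0.1465] yaw(z) -85.85 F [-0.8 -0.7 -1.1] w 0.0301 tilt [-8.e-04 -1.e+00 -1.e-04]
tool delta mm [0.4 3.8 1.5] roll None
```

```bash

python3 -m pendant '0 .001 0 0 255;0 .001 0 0 255;0 0 0 0 255;0 0 0 0 255'>/dev/null
python3 to.py .602 -.1602 .1427
```

```text
t 33.97 pos [ 0.6018 -0.1602  0.1441] yaw(z) -85.97 F [-0.3  0.6 -2. ] w 0.0301 tilt [-0.e+00 -1.e+00  1.e-04]
tool delta mm [-0.1  1.4  0. ] roll None
```

```bash

python3 -m pendant '0 .001 0 0 255;0 .001 0 0 255;0 0 0 0 255;0 0 0 0 255'>/dev/null; python3 st.py
python3 -m pendant '0 .001 0 0 255;0 .001 0 0 255;0 0 0 0 255'>/dev/null; python3 st.py
python3 -m pendant '0 .001 0 0 255;0 .001 0 0 255;0 0 0 0 255'>/dev/null; python3 st.py
```

```text
34.3 [ 0.6018 -0.1603  0.1419] F [ 0.3  0.6 -0.3] T [ 0.011 -0.011 -0.038] ten [ 3.e-04 -1.e+00 -0.e+00]
34.55 [ 0.6017 -0.1602  0.1398] F [ 0.3 -0.4 -0.2] T [ 0.024  0.016 -0.078] ten [ 4.e-04 -1.e+00 -1.e-04]
34.8 [ 0.6017 -0.1601  0.1378] F [ 0.3 -0.3 -0.5] T [ 0.052 -0.002  0.012] ten [ 4.e-04 -1.e+00 -1.e-04]
```

```bash

python3 -m pendant '0 .003 0 0 255;0 .003 0 0 255;0 .003 0 0 255;0 .003 0 0 255;0 .003 0 0 255;0 .003 0 0 255;0 0 0 0 255;0 0 0 0 255'>/dev/null; python3 st.py
python3 -m pendant '0 .001 0 0 255;0 .001 0 0 255;0 .001 0 0 255;0 0 0 0 255;0 0 0 0 255'>/dev/null; python3 st.py
python3 -m pendant '0 .001 0 0 255;0 0 0 0 255;0 0 0 0 255'>/dev/null; python3 st.py
```

```text
35.47 [ 0.6017 -0.1602  0.1198] F [-0.6 -1.5 -1.4] T [0.011 0.019 0.01 ] ten [ 5.e-04 -1.e+00 -1.e-04]
35.88 [ 0.6018 -0.1602  0.117 ] F [-0.5  0.5 -1.1] T [0.067 0.025 0.053] ten [ 1.e-04 -1.e+00  0.e+00]
36.13 [ 0.6021 -0.1602  0.1167] F [-1.1  0.   5.2] T [ 0.087  0.332 -0.066] ten [-4.e-04 -1.e+00  2.e-04]
```

Contact came at the expected 0.1167, with 5 N. I'll release, retreat and look.

```bash

python3 -m pendant '0 -.001 0 0 180;0 0 0 0 90;0 0 0 0 80;0 0 0 0 80;0 -.01 0 0 80;0 -.02 0 0 80;0 -.03 0 0 40;0 -.03 0 0 20'>/dev/null
python3 -m pendant '0 0 -.02 0 0;0 0 -.04 0 0;0 0 -.04 0 0;0 0 -.04 0 0;0 0 -.04 0 0;0 0 -.03 0 0;0 0 0 0 0;0 0 0 0 0'>/dev/null; python3 st.py
python3 -c "
from h import *
p,d=snap('scene','s5.png'); q,_=snap('top','t5.png')
a=cv2.resize(p[140:250,155:285],None,fx=3,fy=3,interpolation=cv2.INTER_CUBIC)
b=cv2.resize(q[120:230,365:495],None,fx=3,fy=3,interpolation=cv2.INTER_CUBIC)
c=cv2.resize(p,(390,244)); e=cv2.resize(q,(390,244))
cv2.imwrite('pics/f.png',np.vstack([np.hstack([a,b]),np.hstack([c,e])])[...,::-1])"
```

```text
37.47 [0.587  0.0517 0.2079] F [ 0.  -1.2  0.2] T [-0.02  -0.007  0.06 ] ten [-8.e-04 -1.e+00 -4.e-04]
```

View pics/f.png

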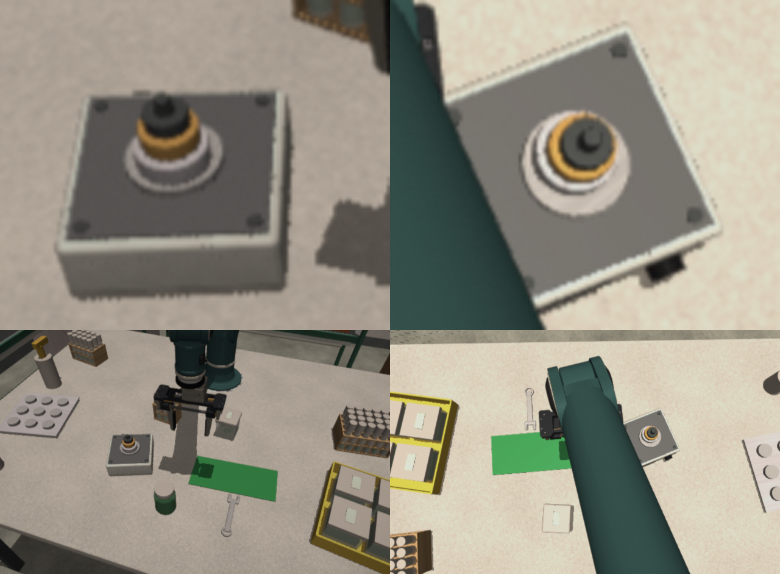

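The picture shows the stack flat in the right order (crop around (168,135)), with aluminium at the bottom, then brass, then dark steel and the pin tip above. The mat is empty, and the jar, wrench and box are in place.

```bash
python3 -c "
from workcell import r; print(r.hand_in())"
```

```text
the job is handed in; nothing more can be done
None
```

All three spacer rings are on the pin, largest at the bottom, then the middle one, then the smallest. I handed the job in with the clock at about 37.5 s of the 72 s allowed. The hand-in gives no verdict.

- **Grasping:** I gripped each ring twice, 90° apart, so that it was centred in the jaws. I then felt it onto the pin and pressed it down until it touched.
- **Seating:** each ring came to rest within about 0.1 mm of its calculated seated height. The force readings during seating were no more than about 5 N.
- **Disagreement:** the two cameras placed the pin about 5 mm apart in x. I tried the top camera's figure first and landed on the pin's top edge twice, with up to about 20 N measured at the wrist. The scene camera's figure, checked against the ring held in the jaws, was the better one and let the first ring slide on. The other two went on with no measurable resistance.
- **Last check:** the final picture shows the stack lying flat in the right order, the mat empty and the gripper clear. The culture box, jar and wrench look unmoved. The tube rack was mostly hidden by the arm, so I could not check it fully, but the arm passed well clear of it.

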